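Release the filter cartridge from the air sampler

ROBOT

A 6-joint arm with a two-finger parallel gripper is mounted at the origin on the work surface. World frame = base frame: x ahead of the robot, y to its left, z up, the work surface at z = 0. Lengths are in m, angles in degrees, forces in N, time in s.
With the tool pointing down it reaches from about 0.4 to 0.825 m from the base axis. Payload 7 kg.
Tool frame: the origin (TCP) lies midway between the tips of the shut fingers; the grasp point (between the pads) lies 19 mm behind it (r.grip_point_offset is the z of the grasp point in the tool frame, in m); z points along the fingers, y is the line along which they close (so a half turn about z gives the same grasp; the last joint's range is limited). The gripper opens to 88 mm and grips with 3 to 60 N. Pads are 19 mm wide; open, the fingers measure 130 mm over their backs; the gripper's body (78 mm by 193 mm) begins 47 mm behind the grasp point.
Start: joints at [-47.321, 20.546, 0.682, 0, -70.136, -16.507], TCP at [0.298, -0.606, 0.227] pointing down, gripper open.
Joint ranges: [-176.03, 176.03], [-82.01, 121.73], [-58.28, 71.71], [-173.87, 95.51], [-174.79, -0.11], [-173.66, 173.66]. Speed limits (degrees/s): [136.94, 136.94, 172.46, 180, 180, 180].

INTERFACE

Orientations are given as [roll, pitch, yaw] about the fixed x, y, z axes, in that order (R = Rz(yaw) Ry(pitch) Rx(roll)).
In Python, from plant import r, viewer, recognise, outline_of, pinpoint gives the robot as it stands.
- The arm moves only by the tool move_arm, never from a script. Its argument "targets" is a list of rows, each a list of 2 entries, a list of its own where there are three numbers: the shift along the tool's x, y, z in cm, then the turn, a rotation vector about the tool's x, y, z in rad. A call has 1 to 5 rows; each row is the pose to reach, as a shift and turn from the pose commanded when the call began, along the tool's axes at that moment; what a row does not reach only later rows make up. A row lasts 1/8 s, in which the tool goes at most 62.5 mm and 10.7 degrees, less where a joint would pass 70% of its speed; a pose out of reach is approached as far as the arm can. A call with a gripper value outside its range is refused whole. "jaw" is the finger opening in cm, from 0 to 8.76, set as the call begins (left out, the last holds). The fingers move at their own pace and stop on an object; "squeeze" is the grip in N (left out, the last holds). Time passes only in rows, so rows that repeat a pose let the fingers close. It gives the time, the measured TCP pose, the force, the opening and the grip force at its end, in the units of the state.
- r.get_state(): the state, without advancing time (a new reading comes with each control period).
- viewer.capture(name): name is "scene" or "top"; returns a dict with "image" (480x640x3 uint8, blue, green, red), "intrinsics" (3x3 intrinsics, pixels), "camera_from_world" (4x4, takes a point from world to camera coordinates). Camera axes: x right, y up, looking along -z (the intrinsics and any distortion apply to the point x, -y, -z); pixel columns grow to the right and rows downward; lengths in m; the calibration is good to about 2 mm. A picture is of the moment at which its call begins. There is no depth.
- r.close_job(): hands the job in; it is judged then, once.
Trained networks look in the newest picture that a camera, given by its name, has taken for a name from the list of things; names that differ only in an ending like _2 or _b are one class to them, and where a whole thing is asked for, a point or a joint stands for the part that bears it (a point fixed in the world has none). Each returns a list of dicts, best first, with "score" (0 to 1); they miss things now and then, are a little off and sometimes report something else, mostly with a low value. They report only what shows in the picture. A call takes as long as a camera call. They do not tell look-alikes from the thing itself.
- recognise(label, camera): "box" ([left, top, right, bottom] in pixels, round what is visible of it).
- outline_of(label, camera): "mask" (480x640 bool, what is visible of it) and "box" ([left, top, right, bottom] in pixels, round what is visible of it).
- pinpoint(label, camera): "location" ([row, column] in pixels: a listed point, or the origin of a listed thing).
The state is a dict: "time_s": time; "joints": joint angles; "qd": joint speeds; "joint_torque": joint torques, N m; "tcp_pos": TCP position; "eef_rot": TCP orientation; "contact_force": force on the tool from outside, world axes, zero at the start; "moment": the same for the moment, N m; "gripper_width": finger opening in m; "gripper_force": force on a finger pad.
Only numpy, scipy, OpenCV 4.12 (cv2) and the standard library are available. Lean on these libraries where they do the work, as an engineer would, in place of code of your own. Each camera call takes 0.05 s, during which the arm holds its last target. There are 200 camera calls.

TASK

Take the used filter cartridge, the one with the rectangular grip block, out of its air sampler: push it straight down until its push-to-release latch lets go and it springs up, then pull it out and stand it upright in the free end of the steel tray without dropping it. Leave the cartridge with the round knob latched in the other sampler.

Things in the scene. Friction and masses are not known exactly. Their poses are not given: they have to be found in the camera images.
- filter_mid (a point): Filter cartridge to take out, grey plastic, 0.12 kg, 76.5 mm tall: body 34 (x) x 58 (y) x 50 mm, on it a rectangular grip block 34 (x) x 38 (y) x 26.5 mm. Point on its axis half-way up, 38.25 mm below the block's top; z up. Loose (2 mm play) in the well of a white sampler, deck 85 mm above the table, clear on the +x and -x sides: grip the 34 mm there. Block's top: 20 mm above the deck latched, 52 sprung up.
- filter_lift (a joint): Spring lift under the filter cartridge, m, up positive. 0: latched, two steel hooks at the cartridge's y ends (at most 9 mm above the deck) bar pulling. Pushed straight down to about -0.006 (6 N; hard stop -0.009) the hooks snap aside and stay aside; when the push is taken away it springs to +0.032, and the cartridge, 25 mm of it still in the well, lifts out freely.
- sorbent_mid (a point): The other cartridge, to be left latched: same grey body, latch and sampler, but with a round knob, 34 mm across and 26.5 mm tall, for the block. Point half-way up its axis, axes likewise. Each white sampler box is 120 mm (cartridge's x) by 140 mm (y) and 85 mm tall, fixed, the cartridge at its middle.
- tray_free (a point): Centre of the free end of a steel tray, on its inner floor, 3 mm above the table. Tray 220 (x) by 140 mm (y), rim 22 mm above the table. x points to the tray's other end, where a white round filter cassette lies (from about 80 mm beyond this point). End wall 75 mm from the point in -x, side walls 70 mm in +y and -y. The cartridge may face any way.
Not all that is in view belongs to the job. Leave any green or purple look-alike of the part that bears filter_mid alone.

How it is judged:
By the outcome, as a careful person would: the job done as asked, in the order asked, and still so for the second after the job is handed in, with the robot touching nothing.
It also fails if it takes over 48 s, if anything falls off the work surface, if the arm or the gripper's body presses on something with over 40 N, if the wrist force passes 120 N, or if a joint passes its speed limit or range.

## Working session

There is one attempt and no reset: what is moved stays moved. The work goes in short steps, Python scripts to look and compute and a tool call to move; the robot and the scene stay as the last step left them, time stands still between calls to the robot, and variables do not carry over. Pictures are saved under pics/ and viewed, at most 10 in all, crops included, and the job is handed in when it is done.

Besides the shell and the picture viewer there is one more tool, called after "Emit:" as name([rows], argument=value, ...), one row to a line, values as JSON. move_arm: Moves the arm, as the interface text tells. Its arguments: {"type":"object","properties":{"targets":{"type":"array","items":{"type":"array"}},"jaw":{"type":"number"},"squeeze":{"type":"number"}},"required":["targets"]}

```bash
mkdir -p pics; ls
cat > h.py <<'E'
import numpy as np, cv2
from plant import r, viewer, recognise, outline_of, pinpoint
def ray(c,px):  # px=(col,row)
    K=np.array(c["intrinsics"]);T=np.array(c["camera_from_world"])
    d=np.linalg.inv(K)@[px[0],px[1],1.]; d=np.array([d[0],-d[1],-d[2]])
    return -T[:3,:3].T@T[:3,3], T[:3,:3].T@d
def at_z(c,px,z):
    o,d=ray(c,px); return o+d*(z-o[2])/d[2]
def proj(c,p):
    K=np.array(c["intrinsics"]);T=np.array(c["camera_from_world"])
    q=T[:3,:3]@np.array(p)+T[:3,3]; q=K@[q[0],-q[1],-q[2]]; return q[:2]/q[2]
E
python3 - <<'E'
from h import *
np.set_printoptions(precision=4,suppress=True)
s=r.get_state();print(s)
ZZ=dict(filter_mid=.105-.03825,sorbent_mid=.105-.03825,tray_free=.003)
for n in("scene","top"):
    c=viewer.capture(n);cv2.imwrite(f"pics/{n}0.png",c["image"]);print(n,"cam",ray(c,(320,240)))
    for l in ZZ:
        for d in pinpoint(l,n)[:4]:
            p=d["location"];print(l,"pin",p,round(d["score"],2),at_z(c,(p[1],p[0]),ZZ[l]))
        for d in recognise(l,n)[:4]: print(l,"box",d["box"],round(d["score"],2))
E
```

```text
pics
{'time_s': 0.0, 'joints': array([-47.3221,  20.5907,   0.6318,  -0.0178, -70.1358, -16.5042]), 'qd': array([-0.091 , -0.0066,  0.0456, -0.0757,  0.0116, -0.103 ]), 'joint_torque': array([ -0.0002, -58.2722,  29.3054,   6.9972,   0.0068,  -0.0002]), 'tcp_pos': array([ 0.2974, -0.6054,  0.2256]), 'eef_rot': array([ 179.9046,   -0.0108, -153.8324]), 'contact_force': array([0.2706, 0.1924, 0.1585]), 'moment': array([0.0212, 0.0163, 0.0083]), 'gripper_force': 0.0, 'gripper_width': 0.08778564569358917}
scene cam (array([1.5877, 0.3701, 0.9388]), array([-0.7674, -0.2223, -0.6015]))
filter_mid pin [294.1, 474.9] 0.94 [0.566  0.4104 0.0668]
filter_mid pin [245.9, 377.6] 0.83 [0.4601 0.1814 0.0667]
filter_mid pin [276.4, 405.8] 0.64 [0.5494 0.2623 0.0668]
filter_mid box [458.9, 272.7, 493.6, 314.6] 0.66
filter_mid box [397.4, 257.5, 418.4, 278.9] 0.6
sorbent_mid pin [219.0, 175.1] 0.51 [ 0.4911 -0.317   0.0667]
sorbent_mid box [164.8, 203.5, 180.9, 224.0] 0.47
tray_free pin [257.8, 286.6] 0.88 [ 0.4846 -0.0334  0.003 ]
tray_free box [246.6, 233.4, 320.1, 305.7] 0.7
top cam (array([0.3733, 0.0527, 1.1345]), array([ 0.1344, -0.014 , -0.9909]))
filter_mid pin [299.3, 241.3] 0.93 [0.4144 0.1749 0.0668]
filter_mid pin [234.7, 113.1] 0.61 [0.5284 0.4014 0.0668]
filter_mid pin [221.6, 191.8] 0.56 [0.5514 0.2641 0.0668]
filter_mid box [171.0, 211.5, 206.1, 231.6] 0.97
filter_mid box [223.1, 278.3, 260.2, 315.6] 0.85
filter_mid box [91.8, 215.4, 134.1, 253.5] 0.81
sorbent_mid pin [250.6, 514.9] 0.68 [ 0.4983 -0.3074  0.0668]
sorbent_mid box [498.2, 238.5, 534.9, 265.6] 0.7
tray_free pin [257.9, 353.7] 0.62 [ 0.4929 -0.026   0.003 ]
tray_free box [308.2, 176.3, 398.3, 304.5] 0.84
```

View pics/top0.png

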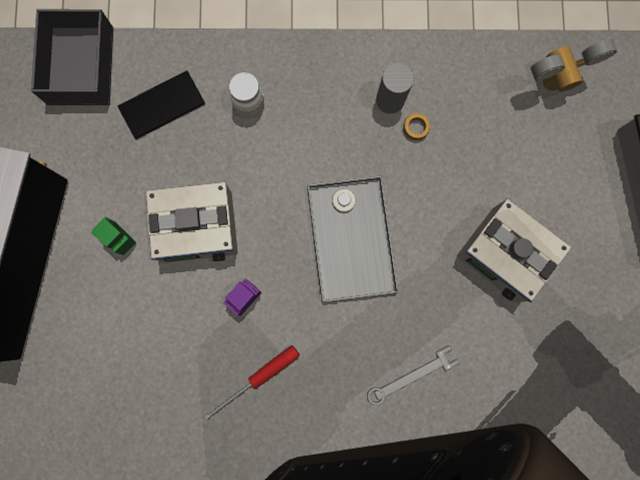

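View pics/scene0.png

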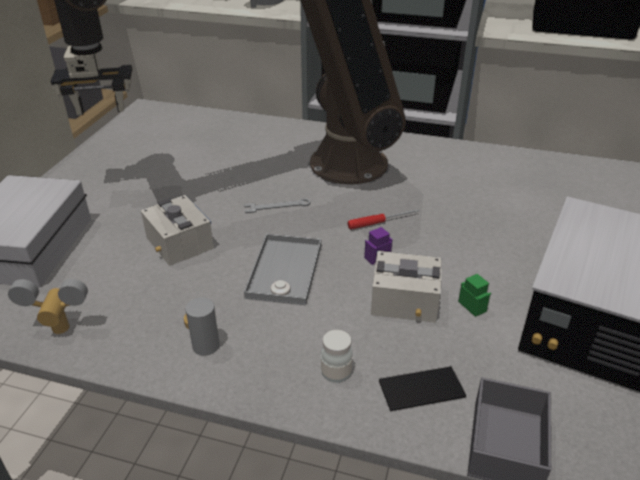

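Top view: grey block at (188,218) is in the left sampler; round knob at (521,247) is in the right sampler; green (113,235) and purple (242,297) are look-alikes standing loose. The grey rectangular block at (188,218) fits. The tray is at (352,240) with the cassette at (344,200), so its free end is near (355,258).

Run:
```python
from h import *
np.set_printoptions(precision=4,suppress=True)
im={}
for n in("scene","top"):
    c=viewer.capture(n);im[n]=c
    for d in outline_of("filter_mid",n)[:4]:
        m=d["mask"].astype(np.uint8);v=cv2.mean(c["image"],m)[:3]
        print(n,round(d["score"],2),d["box"],np.round(v),m.sum(),cv2.minAreaRect(cv2.findNonZero(m)))
c=im["top"];I=c["image"]
# sampler deck outline and tray
for nm,(x0,y0,x1,y1),th,z in(("sampler",(135,170,245,262),165,.085),):
    g=I[y0:y1,x0:x1].min(2);m=(g>th).astype(np.uint8)
    k,l,s,_=cv2.connectedComponentsWithStats(m);i=1+s[1:,4].argmax()
    R=cv2.minAreaRect(cv2.findNonZero((cv2.morphologyEx((l==i).astype(np.uint8),cv2.MORPH_CLOSE,np.ones((25,25))))))
    P=cv2.boxPoints(R)+[x0,y0];W=np.array([at_z(c,p,z) for p in P]);print(nm,P.tolist(),W,W.mean(0),[np.linalg.norm(W[i]-W[i-1]) for i in range(4)])
a=cv2.resize(I[170:265,135:245],None,fx=5,fy=5,interpolation=cv2.INTER_CUBIC)
cv2.imwrite("pics/crop1.png",a)
# tray rim corners by eye
P=[(308,186),(380,178),(396,292),(323,301)];W=np.array([at_z(c,p,.022) for p in P]);print(W,[np.linalg.norm(W[i]-W[i-1]) for i in range(4)])
```

```text
scene 0.92 [399.6, 259.6, 419.8, 278.8] [95. 93. 95.] 306 ((408.0, 268.0), (18.0, 18.0), 90.0)
scene 0.81 [364.3, 226.3, 391.3, 264.8] [89. 50. 76.] 686 ((375.67999267578125, 243.74002075195312), (28.799999237060547, 33.80000305175781), 53.13010025024414)
scene 0.66 [460.6, 270.9, 491.9, 316.2] [53. 86. 46.] 1043 ((476.4226989746094, 294.0304260253906), (37.09037780761719, 35.30647277832031), 41.987213134765625)
top 0.8 [92.9, 215.0, 135.7, 256.7] [49. 92. 43.] 913 ((112.75001525878906, 235.75003051757812), (40.305084228515625, 24.041629791259766), 45.0)
top 0.8 [221.5, 278.4, 258.7, 315.2] [115.  55.  99.] 736 ((241.25003051757812, 296.2500305175781), (23.33452033996582, 32.526912689208984), 45.0)
top 0.64 [169.4, 207.4, 208.3, 230.0] [91. 92. 97.] 611 ((188.42491149902344, 218.3617706298828), (22.900882720947266, 33.35817337036133), 83.2901611328125)
sampler [[148.7494888305664, 236.29612731933594], [228.70728302001953, 225.77536010742188], [233.11504364013672, 259.2743377685547], [153.1572494506836, 269.79510498046875]] [[0.5228 0.334  0.085 ]
 [0.5409 0.1964 0.085 ]
 [0.4824 0.1879 0.085 ]
 [0.4647 0.3245 0.085 ]] [0.5027 0.2607 0.085 ] [np.float64(0.05886284348423639), np.float64(0.13880054989361743), np.float64(0.05910948916177056), np.float64(0.1377487892378846)]
[[ 0.6257  0.059   0.022 ]
 [ 0.6409 -0.0757  0.022 ]
 [ 0.4282 -0.101   0.022 ]
 [ 0.4125  0.0321  0.022 ]] [np.float64(0.21493955145858304), np.float64(0.13548121782172148), np.float64(0.2141525544483609), np.float64(0.13400677888139467)]
```

View pics/crop1.png

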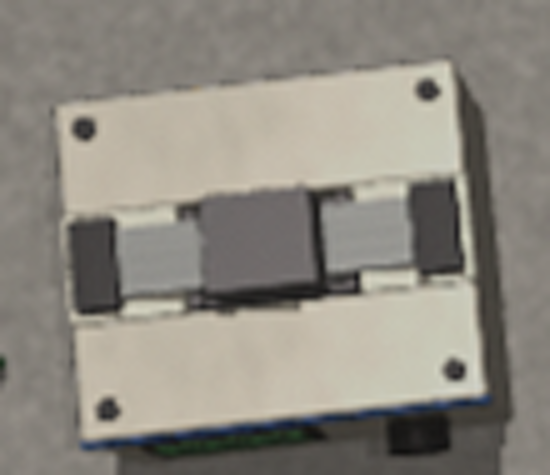

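Crop confirms it: a grey rectangular block (crop centre about (255,240)) in the sampler, hooks at both y ends. Deck corners at crop (57,106), (449,62), (485,398), (82,440).

Run:
```python
from h import *
np.set_printoptions(precision=4,suppress=True)
c=viewer.capture("top")
f=lambda P,z:np.array([at_z(c,(p[0]/5+135,p[1]/5+170),z) for p in P])
for nm,P,z in(("deck",[(57,106),(449,62),(485,398),(82,440)],.085),("block",[(200,195),(305,188),(315,285),(202,292)],.105)):
    W=f(P,z);print(nm,W,W.mean(0),[np.linalg.norm(W[i]-W[i-1]) for i in range(4)],
     "x-axis yaws",[np.degrees(np.arctan2(*(W[a]-W[b])[1::-1])) for a,b in((0,3),(1,2))],"y-axis-90",[np.degrees(np.arctan2(*(W[a]-W[b])[1::-1]))-90 for a,b in((0,1),(3,2))])
s=viewer.capture("scene")
print("block top scene", [at_z(s,(409,263.5),.105)])
print(proj(s,[.5514,.2641,.105]),proj(c,[.5514,.2641,.105]))
# second view for tray
print(at_z(s,(286.6,257.8),.003))
```

```text
deck [[0.6024 0.3409 0.085 ]
 [0.618  0.2046 0.085 ]
 [0.4992 0.19   0.085 ]
 [0.485  0.3282 0.085 ]] [0.5512 0.2659 0.085 ] [np.float64(0.1180210688090045), np.float64(0.1372516449273807), np.float64(0.11964987100845222), np.float64(0.1388461031050794)] x-axis yaws [np.float64(6.205666362630989), np.float64(6.969133853727887)] y-axis-90 [np.float64(6.5364556402323615), np.float64(5.8649002478916685)]
block [[0.5669 0.2857 0.105 ]
 [0.5693 0.25   0.105 ]
 [0.5357 0.2458 0.105 ]
 [0.5334 0.284  0.105 ]] [0.5513 0.2664 0.105 ] [np.float64(0.03357675628838512), np.float64(0.03577287320079937), np.float64(0.03384533320318756), np.float64(0.03831950219211548)] x-axis yaws [np.float64(2.828647622249188), np.float64(7.148474745754565)] y-axis-90 [np.float64(3.813427248103878), np.float64(3.490136032402802)]
block top scene [array([0.5513, 0.2663, 0.105 ])]
[407.9572 263.3554] [187.4432 217.9366]
[ 0.4846 -0.0334  0.003 ]
```

```bash
cat >> h.py <<'E'
from scipy.spatial.transform import Rotation as R
def go(p,yaw,cmd=None):
    s=r.get_state(); t,e=(s["tcp_pos"],s["eef_rot"]) if cmd is None else cmd
    A=R.from_euler("xyz",e,degrees=True);B=R.from_euler("xyz",[180,0,yaw],degrees=True)
    print("shift cm",np.round(A.inv().apply(np.array(p)-t)*100,2),"rot",np.round((A.inv()*B).as_rotvec(),3),"now",np.round(s["tcp_pos"],4),np.round(s["eef_rot"],1),"F",np.round(s["contact_force"],1),"t",s["time_s"])
E
python3 - <<'E'
from h import *
go([.5513,.2660,.20],-83.6,([.298,-.606,.227],[180,0,-153.83]))
E
```

```text
shift cm [-61.19  67.09   2.7 ] rot [ 0.     0.    -1.226] now [ 0.2977 -0.6058  0.2266] [-180.     0.  -153.8] F [-0.1  0.6  0.5] t 1.0
```

Emit:
move_arm([
  [[-4.2, 4.6, 0.2], [0, 0, -0.08]],
  [[-8.4, 9.2, 0.4], [0, 0, -0.16]],
  [[-12.6, 13.8, 0.6], [0, 0, -0.24]],
  [[-16.8, 18.4, 0.8], [0, 0, -0.32]],
  [[-21, 23, 1], [0, 0, -0.4]],
], jaw=0, squeeze=20)

```text
time_s: 1.62
tcp_pos: [0.385, -0.305, 0.2168]
eef_rot: [-179.9, 0.0, -130.8]
contact_force: [1.9, -0.1, 0.6]
gripper_width: 0.0434
gripper_force: 0.0
```

Run:
```python
from h import *
go([.5513,.2660,.20],-83.6)
```

```text
shift cm [-54.1   24.7    1.68] rot [-0.001 -0.    -0.823] now [ 0.385  -0.305   0.2168] [-179.9    0.  -130.8] F [ 1.9 -0.1  0.6] t 1.625
```

Emit:
move_arm([
  [[-5.4, 2.5, 0.2], [0, 0, -0.08]],
  [[-10.8, 5, 0.4], [0, 0, -0.16]],
  [[-16.2, 7.5, 0.6], [0, 0, -0.24]],
  [[-21.6, 10, 0.7], [0, 0, -0.32]],
  [[-27, 12.4, 0.8], [0, 0, -0.4]],
])

```text
time_s: 2.25
tcp_pos: [0.4681, -0.0194, 0.2091]
eef_rot: [-179.9, 0.0, -107.8]
contact_force: [1.9, -0.6, 0.9]
gripper_width: 0.0014
gripper_force: 0.0
```

Run:
```python
from h import *
go([.5513,.2660,.20],-83.6)
```

```text
shift cm [-29.72   0.81   0.93] rot [-0.001  0.    -0.423] now [ 0.4681 -0.0194  0.2091] [-179.9    0.  -107.8] F [ 1.9 -0.6  0.9] t 2.25
```

Emit:
move_arm([
  [[-6, 0.2, 0.2], [0, 0, -0.1]],
  [[-12, 0.4, 0.4], [0, 0, -0.2]],
  [[-18, 0.6, 0.6], [0, 0, -0.3]],
  [[-24, 0.7, 0.8], [0, 0, -0.4]],
  [[-29.6, 0.8, 0.9], [0, 0, -0.422]],
])

```text
time_s: 2.88
tcp_pos: [0.552, 0.2647, 0.1996]
eef_rot: [-180.0, 0.0, -83.7]
contact_force: [1.0, 0.4, 0.1]
gripper_width: 0.0006
gripper_force: 0.0
```

Emit:
move_arm([
  [[0, 0, 0], [0, 0, 0]],
  [[0, 0, 3], [0, 0, 0]],
  [[0, 0, 3], [0, 0, 0]],
  [[0, 0, 3], [0, 0, 0]],
])

```text
time_s: 3.38
tcp_pos: [0.552, 0.2622, 0.1706]
eef_rot: [-180.0, 0.0, -83.8]
contact_force: [-0.3, 0.5, 0.2]
gripper_width: 0.0005
gripper_force: 0.0
```

Run:
```python
from h import *
go([.5513,.2660,.11],-83.6)
c=viewer.capture("scene");a=cv2.resize(c["image"][180:330,340:480],None,fx=4,fy=4,interpolation=cv2.INTER_CUBIC)
cv2.imwrite("pics/s1.png",a)
```

```text
shift cm [-0.38  0.04  6.06] rot [-0.001  0.    -0.004] now [0.552  0.2622 0.1706] [-180.     0.   -83.8] F [-0.3  0.5  0.2] t 3.375
```

View pics/s1.png

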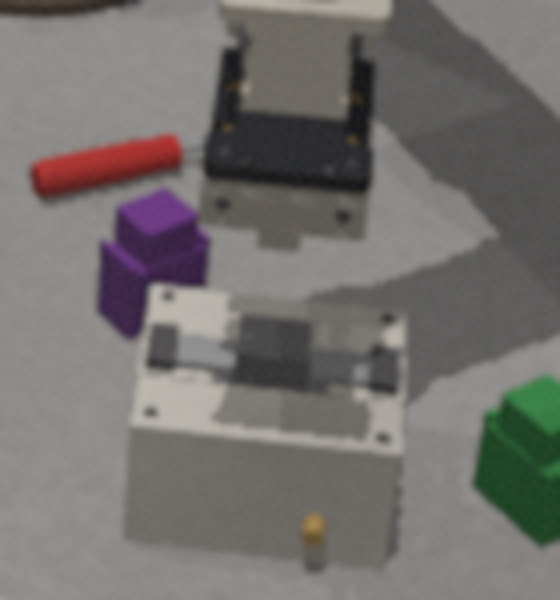

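The gripper's shut tips (crop (280,243)) hang right above the block (crop (275,350)), which is still latched. I'll descend to just over it.

Emit:
move_arm([
  [[-0.4, 0, 3], [0, 0, 0]],
  [[-0.4, 0, 5], [0, 0, 0]],
  [[-0.4, 0, 5.8], [0, 0, 0]],
  [[-0.4, 0, 6.1], [0, 0, 0]],
  [[-0.4, 0, 6.1], [0, 0, 0]],
])

```text
time_s: 4.05
tcp_pos: [0.5517, 0.2667, 0.1094]
eef_rot: [-179.9, 0.0, -83.8]
contact_force: [-0.1, -0.4, -0.2]
gripper_width: 0.0005
gripper_force: 0.0
```

Emit:
move_arm([
  [[0, 0, 0.2], [0, 0, 0]],
  [[0, 0, 0.4], [0, 0, 0]],
  [[0, 0, 0.6], [0, 0, 0]],
  [[0, 0, 0.7], [0, 0, 0]],
  [[0, 0, 0.7], [0, 0, 0]],
])

```text
time_s: 4.68
tcp_pos: [0.5517, 0.2667, 0.1023]
eef_rot: [-179.9, 0.0, -83.8]
contact_force: [-0.3, -0.7, 4.7]
gripper_width: 0.0004
gripper_force: 2.3
```

Emit:
move_arm([
  [[0, 0, 0.1], [0, 0, 0]],
  [[0, 0, 0.2], [0, 0, 0]],
  [[0, 0, 0.3], [0, 0, 0]],
  [[0, 0, 0.4], [0, 0, 0]],
  [[0, 0, 0.45], [0, 0, 0]],
])

```text
time_s: 5.3
tcp_pos: [0.5515, 0.2667, 0.0973]
eef_rot: [-180.0, 0.0, -83.8]
contact_force: [-1.3, 0.3, 5.2]
gripper_width: 0.0008
gripper_force: 2.4
```

Emit:
move_arm([
  [[0, 0, 0.05], [0, 0, 0]],
  [[0, 0, 0.1], [0, 0, 0]],
  [[0, 0, 0.1], [0, 0, 0]],
])

```text
time_s: 5.68
tcp_pos: [0.5515, 0.2667, 0.0963]
eef_rot: [-180.0, 0.0, -83.8]
contact_force: [0.2, 0.1, 5.7]
gripper_width: 0.0004
gripper_force: 3.0
```

Emit:
move_arm([
  [[0, 0, -1], [0, 0, 0]],
  [[0, 0, -2], [0, 0, 0]],
  [[0, 0, -3.5], [0, 0, 0]],
  [[0, 0, -5.5], [0, 0, 0]],
  [[0, 0, -8], [0, 0, 0]],
])

```text
time_s: 6.3
tcp_pos: [0.5506, 0.266, 0.1768]
eef_rot: [179.9, -0.0, -83.8]
contact_force: [0.1, 0.7, -0.6]
gripper_width: 0.0004
gripper_force: 0.0
```

Run:
```python
from h import *
go([.5513,.2660,.137-.034],-83.6)
c=viewer.capture("scene");a=cv2.resize(c["image"][180:330,340:480],None,fx=4,fy=4,interpolation=cv2.INTER_CUBIC)
cv2.imwrite("pics/s2.png",a)
```

```text
shift cm [ 0.   -0.08  7.38] rot [ 0.001 -0.001 -0.004] now [0.5506 0.266  0.1768] [179.9  -0.  -83.8] F [ 0.1  0.7 -0.6] t 6.3
```

View pics/s2.png

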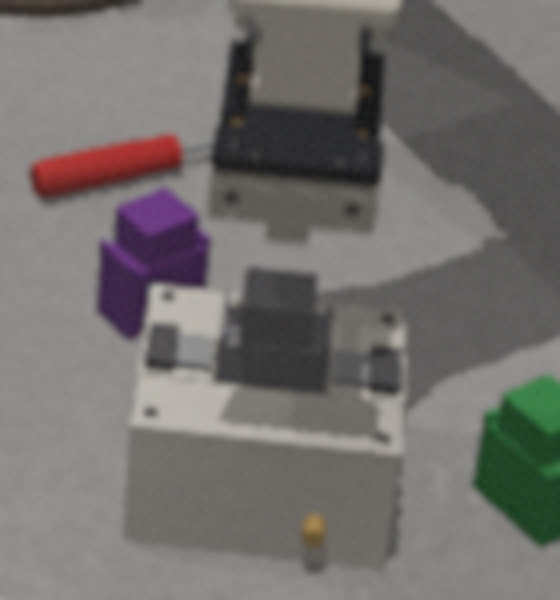

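It has sprung up: the block's top is now at crop (280,290), with the body showing above the deck and the hooks aside. Next: open, descend, grip.

Emit:
move_arm([
  [[0, 0, 0], [0, 0, 0]],
  [[0, 0, 0], [0, 0, 0]],
  [[0, 0, 1], [0, 0, 0]],
  [[0, 0, 2], [0, 0, 0]],
  [[0, 0, 3], [0, 0, 0]],
], jaw=6.6)

```text
time_s: 6.98
tcp_pos: [0.5509, 0.2662, 0.1446]
eef_rot: [179.9, -0.0, -83.8]
contact_force: [-0.5, -0.1, 1.1]
gripper_width: 0.0451
gripper_force: 0.0
```

Emit:
move_arm([
  [[0, 0, 2], [0, 0, 0]],
  [[0, 0, 4], [0, 0, 0]],
  [[0, 0, 4.8], [0, 0, 0]],
  [[0, 0, 4.8], [0, 0, 0]],
  [[0, 0, 4.8], [0, 0, 0]],
])

```text
time_s: 7.6
tcp_pos: [0.5516, 0.2668, 0.0987]
eef_rot: [-179.9, 0.0, -83.8]
contact_force: [0.3, -0.2, 0.2]
gripper_width: 0.066
gripper_force: 0.0
```

Emit:
move_arm([
  [[0, 0, 0], [0, 0, 0]],
  [[0, 0, 0], [0, 0, 0]],
  [[0, 0, 0], [0, 0, 0]],
  [[0, 0, 0], [0, 0, 0]],
], jaw=2, squeeze=20)

```text
time_s: 8.1
tcp_pos: [0.5513, 0.2665, 0.0982]
eef_rot: [-180.0, 0.0, -83.8]
contact_force: [0.5, 0.5, -1.3]
gripper_width: 0.034
gripper_force: 20.0
```

Emit:
move_arm([
  [[0, 0, -0.5], [0, 0, 0]],
  [[0, 0, -1.5], [0, 0, 0]],
  [[0, 0, -3], [0, 0, 0]],
  [[0, 0, -5.5], [0, 0, 0]],
  [[0, 0, -8.5], [0, 0, 0]],
])

```text
time_s: 8.72
tcp_pos: [0.5511, 0.2664, 0.1846]
eef_rot: [-180.0, -0.0, -83.8]
contact_force: [1.0, 0.3, -0.6]
gripper_width: 0.034
gripper_force: 20.0
```

Run:
```python
from h import *
s=r.get_state();print(s["gripper_width"],s["gripper_force"])
go([.493,-.027,.185],-83.6)
```

```text
0.03403064109624289 19.987378288060427
shift cm [28.54  8.94 -0.04] rot [-0.    -0.    -0.004] now [0.5511 0.2664 0.1846] [-180.    -0.   -83.8] F [ 1.   0.3 -0.6] t 8.725
```

Emit:
move_arm([
  [[3, 1, 0], [0, 0, 0]],
  [[8, 2.5, 0], [0, 0, 0]],
  [[13, 4, 0], [0, 0, 0]],
  [[18, 5.6, 0], [0, 0, 0]],
  [[22.5, 7, 0], [0, 0, 0]],
])

```text
time_s: 9.35
tcp_pos: [0.5055, 0.0337, 0.1845]
eef_rot: [-179.9, 0.0, -83.8]
contact_force: [0.9, -0.4, -1.3]
gripper_width: 0.0341
gripper_force: 20.0
```

Emit:
move_arm([
  [[3, 1, 0], [0, 0, 0]],
  [[5, 1.6, 0], [0, 0, 0]],
  [[6, 1.9, 0], [0, 0, 0]],
  [[6, 1.9, 0], [0, 0, 0]],
])

```text
time_s: 9.85
tcp_pos: [0.4936, -0.0266, 0.1837]
eef_rot: [-179.9, 0.0, -83.9]
contact_force: [0.5, 0.4, -1.2]
gripper_width: 0.0337
gripper_force: 20.0
```

Run:
```python
from h import *
go([.493,-.027,.0435],-83.6)
s=r.get_state();print(s["gripper_width"],s["gripper_force"])
c=viewer.capture("scene");a=cv2.resize(c["image"][150:320,220:420],None,fx=3.5,fy=3.5,interpolation=cv2.INTER_CUBIC)
cv2.imwrite("pics/s3.png",a)
```

```text
shift cm [ 0.03  0.08 14.02] rot [-0.001  0.    -0.005] now [ 0.4936 -0.0266  0.1837] [-179.9    0.   -83.9] F [ 0.5  0.4 -1.2] t 9.85
0.03372181287537381 19.987206738442183
```

View pics/s3.png

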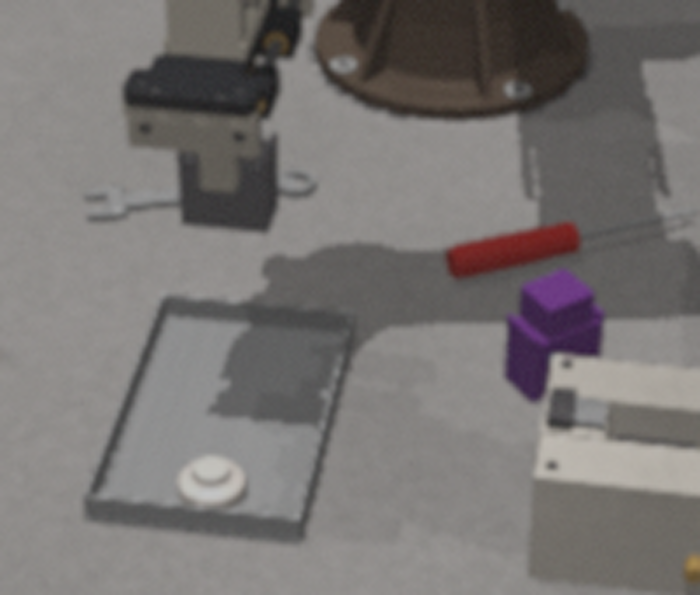

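The cartridge is held upright above the tray's free end (crop (228,190)), with the cassette at the far end (crop (212,480)). Lowering.

Emit:
move_arm([
  [[0, 0, 3], [0, 0, 0]],
  [[0, 0, 7], [0, 0, 0]],
  [[0, 0, 10], [0, 0, 0]],
  [[0, 0, 12], [0, 0, 0]],
  [[0, 0, 13.2], [0, 0, 0]],
])

```text
time_s: 10.52
tcp_pos: [0.4934, -0.0257, 0.0501]
eef_rot: [179.9, -0.0, -83.8]
contact_force: [1.2, -0.8, -0.7]
gripper_width: 0.0337
gripper_force: 20.0
```

Emit:
move_arm([
  [[0, 0, 0.4], [0, 0, 0]],
  [[0, 0, 0.6], [0, 0, 0]],
  [[0, 0, 0.8], [0, 0, 0]],
  [[0, 0, 0.9], [0, 0, 0]],
  [[0, 0, 0.9], [0, 0, 0]],
])

```text
time_s: 11.15
tcp_pos: [0.4936, -0.0265, 0.0423]
eef_rot: [-180.0, 0.0, -83.8]
contact_force: [-0.5, -0.0, -0.8]
gripper_width: 0.0342
gripper_force: 20.0
```

Emit:
move_arm([
  [[0, 0, 0.05], [0, 0, 0]],
  [[0, 0, 0.1], [0, 0, 0]],
  [[0, 0, 0.15], [0, 0, 0]],
  [[0, 0, 0.15], [0, 0, 0]],
])

```text
time_s: 11.65
tcp_pos: [0.4935, -0.0264, 0.0406]
eef_rot: [180.0, -0.0, -83.8]
contact_force: [0.8, 0.1, 0.3]
gripper_width: 0.034
gripper_force: 20.0
```

Emit:
move_arm([
  [[0, 0, 0.05], [0, 0, 0]],
  [[0, 0, 0.1], [0, 0, 0]],
  [[0, 0, 0.1], [0, 0, 0]],
])

```text
time_s: 12.02
tcp_pos: [0.4935, -0.0264, 0.0405]
eef_rot: [-180.0, -0.0, -83.8]
contact_force: [-3.6, 1.1, 13.1]
gripper_width: 0.0341
gripper_force: 20.0
```

Floor contact (13 N). I'll ease off slightly, then release and retreat.

Emit:
move_arm([
  [[0, 0, -0.08], [0, 0, 0]],
  [[0, 0, -0.08], [0, 0, 0]],
])

```text
time_s: 12.28
tcp_pos: [0.4936, -0.0264, 0.0406]
eef_rot: [-180.0, 0.0, -83.8]
contact_force: [-1.8, 1.3, 5.1]
gripper_width: 0.0337
gripper_force: 20.0
```

Emit:
move_arm([
  [[0, 0, 0], [0, 0, 0]],
  [[0, 0, 0], [0, 0, 0]],
  [[0, 0, 0], [0, 0, 0]],
  [[0, 0, 0], [0, 0, 0]],
  [[0, 0, 0], [0, 0, 0]],
], jaw=6.6)

```text
time_s: 12.9
tcp_pos: [0.4934, -0.0264, 0.0403]
eef_rot: [180.0, -0.0, -83.8]
contact_force: [0.1, 0.2, -0.5]
gripper_width: 0.0656
gripper_force: 0.0
```

Emit:
move_arm([
  [[0, 0, -1], [0, 0, 0]],
  [[0, 0, -3], [0, 0, 0]],
  [[0, 0, -6], [0, 0, 0]],
  [[0, 0, -10], [0, 0, 0]],
  [[0, 0, -14], [0, 0, 0]],
])

```text
time_s: 13.52
tcp_pos: [0.4932, -0.0266, 0.1824]
eef_rot: [-180.0, -0.0, -83.8]
contact_force: [0.2, -0.2, -1.1]
gripper_width: 0.066
gripper_force: 0.0
```

Emit:
move_arm([
  [[0, 0, -2], [0, 0, 0]],
  [[0, 0, -3], [0, 0, 0]],
  [[0, 0, -3], [0, 0, 0]],
])

```text
time_s: 13.9
tcp_pos: [0.4935, -0.0264, 0.2108]
eef_rot: [-179.9, 0.0, -83.8]
contact_force: [-0.2, 0.5, -0.8]
gripper_width: 0.066
gripper_force: 0.0
```

Run:
```python
from h import *
c=viewer.capture("scene")
cv2.imwrite("pics/s4.png",cv2.resize(c["image"][150:340,110:470],None,fx=2.2,fy=2.2,interpolation=cv2.INTER_CUBIC))
```

```text
(no output)
```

View pics/s4.png

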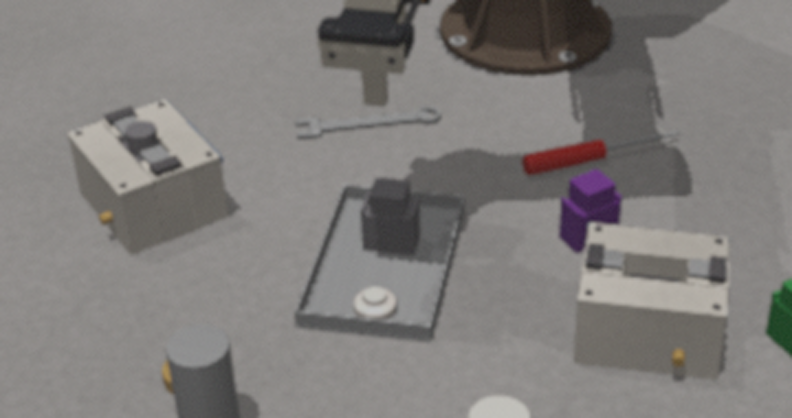

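The cartridge stands upright in the tray's free end (crop (390,218)). The gripper is clear, the cassette is in place, and the knob cartridge is still latched (crop (138,135)).

```bash
python3 -c "
from plant import r
print(r.close_job())"
```

```text
the job is handed in; nothing more can be done
None
```

The used filter cartridge is out of its sampler and standing upright in the free end of the steel tray; the round-knob cartridge was left latched, and the job was handed in after about 14 s of the 48 s allowed.

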